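# Find the bent mounting plate with a straightedge

## Robot

A 7-joint arm with a two-finger parallel gripper is mounted at the origin on the work surface. World frame = base frame: x ahead of the robot, y to its left, z up, the work surface at z = 0. Lengths are in m, angles in degrees, forces in N, time in s.
With the tool pointing down it reaches from about 0.425 to 0.875 m from the base axis. Payload 4.7 kg.
Tool frame: the origin (TCP) lies at the very end of the fingers, on their centre line; the grasp point (between the pads) lies 19 mm behind it; z points along the fingers, y is the line along which they close (so a half turn about z gives the same grasp; the last joint's range is limited). The gripper opens to 87 mm and grips with 3 to 60 N. Pads are 19 mm wide; open, the fingers measure 117 mm over their backs; the gripper's body (75 mm by 190 mm) begins 51 mm behind the grasp point.
Start: joints at [66.125, 18.392, -4.016, 83.108, 1.295, 78.541, -3.26], TCP at [0.271, -0.591, 0.223] pointing down, gripper open.
Joint ranges: [-163.93, 163.93], [-17.29, 119.83], [-79.2, 71.16], [3.27, 140.29], [-89.18, 269.18], [5.43, 117.66], [-154.24, 154.24]. Speed limits (degrees/s): [147.25, 147.25, 180, 180, 180, 180, 180].

## Interface

Orientations are given as [roll, pitch, yaw] about the fixed x, y, z axes, in that order (R = Rz(yaw) Ry(pitch) Rx(roll)).
In Python, from cell import get_obs, eyes, env gives the robot as it stands.
- The arm moves only by the tool servo_tool, never from a script. Its argument "series" is a list that holds one entry, the list of rows, each a list of 7 numbers: the shift along the tool's x, y, z in units of 300 mm (1.0 is 300 mm), then the turn, a rotation vector about the tool's x, y, z in units of pi rad (1.0 is pi rad), then the opening, from 0 (shut) to 1 (fully open). In form: [[[tx, ty, tz, wx, wy, wz, gripper], ...]]. A call has 1 to 12 rows; each row is the pose to reach, as a shift and turn from the pose commanded when the call began, along the tool's axes at that moment, turning the shorter way round; what a row does not reach only later rows make up. A row lasts 1/12 s, in which the tool goes at most 41.7 mm and 7.16 degrees, less where a joint would pass 70% of its speed; a pose out of reach is approached as far as the arm can. A call with a number of a shift or a turn outside -1 to 1 is refused whole. A call with a gripper value outside its range is refused whole. The fingers move at their own pace and stop on an object; "grip_force" is the grip in N (left out, the last holds). Time passes only in rows, so rows that repeat a pose let the fingers close. It gives the time, the measured TCP pose, the force, the opening and the grip force at its end, in the units of the state.
- get_obs(): the state, without advancing time (a new reading comes with each control period).
- eyes.read_camera(name): name is "side" or "top" or "wrist"; returns a dict with "frame" (400x640x3 uint8, red, green, blue), "depth" (400x640 float32, m along the optical axis (not along the pixel's ray), 0 where there is no reading), "fx", "fy", "cx", "cy" (pixels), "origin" and "rotation" of the camera in the world; the wrist camera has in their place "mount" (4x4, takes a point from camera to tool coordinates, whose origin is the TCP and whose axes are the flange's). Camera axes: x right, y down, z forward; pixel columns grow to the right and rows downward; lengths in m; the calibration is good to about 2 mm. A picture is of the moment at which its call begins: read the wrist's pose just before it.
- env.sign_off(): hands the job in; it is judged then, once.
The state is a dict: "time_s": time; "qpos": joint angles; "joint_velocities": joint speeds; "effort": joint torques, N m; "tool_pos": TCP position; "tool_rot": TCP orientation; "force": force on the tool from outside, world axes, zero at the start; "wrist_torque": the same for the moment, N m; "grip_width": finger opening in m; "grasp_force": force on a finger pad.
Only numpy, scipy, OpenCV 4.12 (cv2) and the standard library are available. Lean on these libraries where they do the work, as an engineer would, in place of code of your own. Each camera call takes 0.05 s, during which the arm holds its last target. There are 200 camera calls.

## Task

One of the two aluminium mounting plates is bent so that its face is high in the middle. Find out which with the steel straightedge: lay it lengthwise along the middle of a plate, let go, and press down lightly on its left end and then on its right end to feel whether it rocks; condemn a plate only after you have felt it rock both ways. Then lay the straightedge back along its cork pad and set the bent plate gently, flat and right side up, in the grey tray, leaving the good plate and everything else where they are.

Things in the scene. Friction and masses are not known exactly. Their poses are not given: they have to be found in the camera images.
- board: Dark grey optical breadboard fixed on the bench, 400 x 700 x 13 mm (x, y, z) with a 50 mm grid of holes, on levelling screws; both plates, pad, tray and objective are on it. Origin: under its middle, 25 mm below its top face; the top lies 25 to 37 mm above the bench, which varies. x away from the robot, y to its left, z up.
- plate_1: Mounting plate, plain aluminium, 170 x 50 x 12 mm, 275 g, two rows of six black 6 mm holes, loose on the board. Origin: centre of the underside, level with the board's top; y along the 170 mm to the robot's left (within 0.25 rad), z up. Either plate may be the bent one. The flat plate's top is 12 mm up and a straightedge sits solid on it. Over 25 N between straightedge and plate marks the face.
- plate_2: The other plate, same sizes and axes. Whichever plate is bent stands on its two ends, its top 12 mm up there and rising at 0.04 rad to a level middle 34 mm long, 14.7 mm up; straight across. A straightedge let go on its middle rests level; 3 N pressed 75 mm from the middle tips it by 0.04 rad: that end sinks 2 to 3 mm, then comes up hard.
- straightedge: Steel straightedge, I section, 200 mm long, 22 mm wide, 18 mm tall (flanges 5 mm, web 8 mm), 0.33 to 0.5 kg, both ends alike; starts on the cork pad. Origin: centre of its underside; y along its length (at the start to the robot's left within 0.2 rad). Grip it across at its middle. Its left end is that on the robot's left (+y); press 55 to 85 mm from the plate's middle.
- pad: Cork pad fixed to the board, 70 x 240 x 4 mm (x, y, z), on which the straightedge lives, lengthwise. Origin: centre of its underside; y runs along its length and points to the robot's left (within 0.15 rad); its top is 4 mm above the board.
- tray: Shallow open grey plastic tray fixed to the board, 150 x 236 mm outside, 22 mm tall, walls and floor 4 mm (so 142 x 228 mm inside, floor 4 mm above the board). Origin: centre of its underside; y runs along its length and points to the robot's left (within 0.1 rad). A plate fits in it lengthwise with about 45 mm to spare on each long side.
- objective: Microscope objective, 29 mm diameter, 44 mm tall, standing on the board in the middle of the work; leave it alone. Origin: centre of its underside.
- petri: Glass petri dish, 86 mm diameter, 14 mm tall, on the bench left of the board; leave it alone. Origin: centre of its underside.
- driver: Small black-handled screwdriver, 140 mm long, lying on the bench right of the board; leave it alone. Origin: under the middle of its length.
Mind the look-alikes: they are no part of the job. What is shaped like the plate_1 but pink or yellow is not meant.

How it is judged:
By the outcome, as a careful person would: the job done as asked, in the order asked, and still so for the second after the job is handed in, with the robot touching nothing.
It also fails if it takes over 72 s, if anything falls off the work surface, if the arm or the gripper's body presses on something with over 40 N, if the wrist force passes 120 N, or if a joint passes its speed limit or range.

## Working session

There is one attempt and no reset: what is moved stays moved. The work goes in short steps, Python scripts to look and compute and a tool call to move; the robot and the scene stay as the last step left them, time stands still between calls to the robot, and variables do not carry over. Pictures are saved under pics/ and viewed, at most 10 in all, crops included, and the job is handed in when it is done.

Besides the shell and the picture viewer there is one more tool, called after "Emit:" by a JSON object that holds its "name" and its "arguments". servo_tool: Moves the arm, as the interface text tells. Shifts and turns lie within -1 to 1; 1 stands for 300 mm of shift or pi rad of turn. Its arguments: {"type":"object","properties":{"series":{"type":"array"},"grip_force":{"type":"number"}},"required":["series"]}

```bash
mkdir -p pics; ls; python3 - <<'E'
from cell import get_obs, eyes, env
import cv2,numpy as np
o=get_obs();print(o)
for n in("top","side"):
    c=eyes.read_camera(n);cv2.imwrite(f"pics/{n}.png",c["frame"][:,:,::-1]);np.savez(f"pics/{n}.npz",**c)
    print(n,c["fx"],c["cx"],c["cy"],c["origin"],c["rotation"])
E
```

```text
pics
{'time_s': 0.0, 'qpos': array([66.12594359, 18.44010633, -4.01559236, 83.17704208,  1.2971362 ,
       78.5401053 , -3.25974001]), 'joint_velocities': array([-0.0062246 ,  0.03140595,  0.00731323,  0.17856769,  0.02348139,
        0.01289081, -0.0418121 ]), 'effort': array([-8.53882921e-04, -4.91287744e+01, -4.04283777e-01, -3.12528419e+01,
       -6.40770094e-02,  4.37431899e-02,  1.55858829e-04]), 'tool_pos': array([ 0.27113197, -0.59012704,  0.22143092]), 'tool_rot': array([-1.79888112e+02,  7.89134205e-03,  2.46846054e+01]), 'force': array([ 0.89550361,  0.42379202, -0.31875058]), 'wrist_torque': array([ 0.04092251,  0.0179037 , -0.01861181]), 'grasp_force': 0.0, 'grip_width': 0.08675142089198899}
top 406.99728249686683 310.8802478476127 200.06616756968873 [0.27096012 0.01777921 1.20855641] [-172.87998043    0.59245847  -88.87396993]
side 455.7765028296924 316.4395603564851 200.93326413289566 [-0.54805297  0.92751218  0.80880567] [-119.70274497    0.30618484 -133.21107526]
```

View pics/top.png

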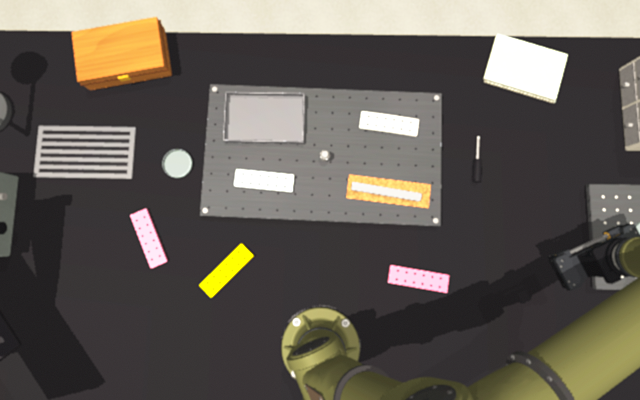

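The top view shows these candidates:
- **White/aluminium plates:** (389,124) and (264,181).
- **Look-alikes:** pink at (148,238) and (418,278), yellow at (226,270). None of them is on the board.
- **Straightedge:** (387,190), on the orange cork pad.
- **Tray and objective:** tray at (265,118), objective at (325,156).

I'll take the two aluminium plates on the board and check them in a close crop.

```bash
cat > h.py <<'E'
import numpy as np,cv2
from scipy.spatial.transform import Rotation as Ro
from cell import get_obs, eyes, env
def rot(r): return Ro.from_euler('xyz',r,degrees=True).as_matrix()
def cam(n):
    o=get_obs(); c=dict(eyes.read_camera(n))
    if n=="wrist":
        Rt=rot(o["tool_rot"]);M=np.array(c["mount"]);c["R"]=Rt@M[:3,:3];c["o"]=Rt@M[:3,3]+o["tool_pos"]
    else: c["R"]=rot(c["rotation"]);c["o"]=np.array(c["origin"])
    return c
def ray(c,uv,z):
    uv=np.atleast_2d(uv).astype(float);d=np.c_[(uv[:,0]-c["cx"])/c["fx"],(uv[:,1]-c["cy"])/c["fy"],np.ones(len(uv))]@c["R"].T
    return c["o"]+d*((z-c["o"][2])/d[:,2])[:,None]
def cloud(c):
    v,u=np.mgrid[:400,:640];d=c["depth"].astype(float)
    P=np.stack([(u-c["cx"])/c["fx"]*d,(v-c["cy"])/c["fy"]*d,d],-1)@c["R"].T+c["o"]; P[d==0]=np.nan
    return P
def rect(c,mask,z):
    "largest blob -> centre, long-axis angle from +y (deg), sizes"
    cs,_=cv2.findContours(mask.astype(np.uint8),0,1);k=max(cs,key=cv2.contourArea)[:,0]
    w=ray(c,k,z)[:,:2];(a,b),(s,t),ang=cv2.minAreaRect((w*1000).astype(np.float32))
    if s<t: s,t,ang=t,s,ang+90
    yaw=(ang-90+90)%180-90
    return np.round([a,b,yaw,s,t],1)
E
python3 - <<'E'
from h import *
c=cam("top");P=cloud(c);f=c["frame"].astype(int);I=cv2.imread("pics/top.png")
cv2.imwrite("pics/crop.png",cv2.resize(I[78:232,195:450],None,fx=3.1,fy=3.1,interpolation=cv2.INTER_CUBIC))
def md(u0,u1,v0,v1): return np.round(np.nanmedian(P[v0:v1,u0:u1].reshape(-1,3),0)*1000,1)
zb=md(215,240,150,166)[2];print("board",zb,md(330,345,130,145),md(335,345,190,205))
zb=np.mean([zb,md(330,345,130,145)[2],md(335,345,190,205)[2]])/1e3
def box(m,u0,u1,v0,v1):
    o=np.zeros_like(m);o[v0:v1,u0:u1]=m[v0:v1,u0:u1];return cv2.morphologyEx(o.astype(np.uint8),cv2.MORPH_CLOSE,np.ones((5,5)))
br=f.min(2)>150
for n,b,z in(("pA far right",(350,430,100,145),.012),("pB near left",(225,305,160,200),.012),("se",(345,435,172,210),.022)):
    print(n,rect(c,box(br,*b),zb+z))
orange=(f[...,0]-f[...,2]>60)
print("pad",rect(c,box(orange,335,440,165,215),zb+.004))
print("heights A,B,se",md(385,393,121,127),md(260,268,178,184),md(380,395,188,192),"tray floor",md(240,290,105,130))
print("tray corner rough");
print(ray(c,[[225,93],[305,94],[305,144],[224,142]],zb+.022))
print("obj",md(323,328,153,157), "obj top ray",ray(c,[325,155],zb+.044))
E
```

```text
board 29.8 [608.1 -41.2  30. ] [428.5 -50.4  30. ]
pA far right [ 650.1 -192.3   -7.6  176.2   59. ]
pB near left [473.3 172.3  -4.7 175.9  58.1]
se [ 445.1 -181.6   -8.7  203.9   27.5]
pad [ 448.5 -191.    -6.2  244.6   74.3]
heights A,B,se [ 648.1 -191.2   44.6] [471.  171.5  42.1] [ 449.7 -185.1   50.9] tray floor [664.9 176.8  33.9]
tray corner rough
[[0.73069523 0.29374572 0.05193333]
 [0.73129293 0.05620509 0.05193333]
 [0.57951843 0.05294993 0.05193333]
 [0.58151201 0.28983072 0.05193333]]
obj [543.9  -5.3  73.7] obj top ray [[ 0.54249486 -0.00537106  0.07393333]]
```

View pics/crop.png

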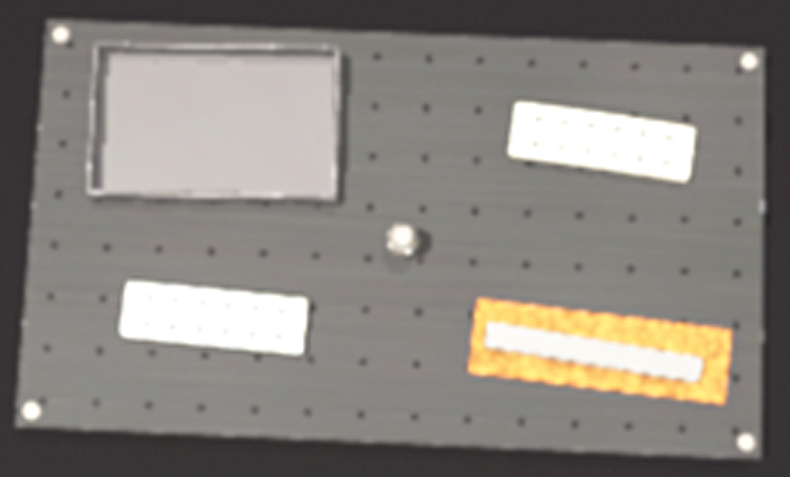

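Camera heights are plausible: board 30 mm, the far-right plate about 14.6 mm above it and the near-left plate 12.1 mm. So the far-right plate is my suspect, and I'll feel it with the straightedge first. Now moving to hover over the straightedge.

```bash
cat >> h.py <<'E'
def d(x,y,z,yaw,pos=None,rr=None):
    o=get_obs();p=o["tool_pos"] if pos is None else np.array(pos);R=rot(o["tool_rot"] if rr is None else rr)
    s=R.T@(np.array([x,y,z])-p)/.3; w=Ro.from_matrix(R.T@rot([180,0,yaw])).as_rotvec()/np.pi
    return np.round(s,4),np.round(w,4)
E
python3 -c "
from h import *
print(d(.447,-.185,.20,82))"
```

```text
(array([ 1.0965, -0.9826,  0.0737]), array([-4.000e-04, -2.000e-04, -3.184e-01]))
```

Emit:
{"name": "servo_tool", "arguments": {"series": [[[1.0,-0.896,0.07,0,0,-0.318,1],[1.0,-0.896,0.07,0,0,-0.318,1],[1.0,-0.896,0.07,0,0,-0.318,1],[1.0,-0.896,0.07,0,0,-0.318,1],[1.0,-0.896,0.07,0,0,-0.318,1],[1.0,-0.896,0.07,0,0,-0.318,1],[1.0,-0.896,0.07,0,0,-0.318,1],[1.0,-0.896,0.07,0,0,-0.318,1],[1.0,-0.896,0.07,0,0,-0.318,1],[1.0,-0.896,0.07,0,0,-0.318,1],[1.0,-0.896,0.07,0,0,-0.318,1],[1.0,-0.896,0.07,0,0,-0.318,1]]]}}

```text
time_s: 1.15
tool_pos: [0.4323, -0.2194, 0.2015]
tool_rot: [-180.0, 0.0, 82.2]
force: [-0.8, -0.0, -0.2]
grip_width: 0.087
grasp_force: 0.0
```

```bash
python3 -c "
from h import *
o=get_obs();print(o['time_s'],o['tool_pos'],o['tool_rot'])
c=cam('wrist');f=c['frame'];cv2.imwrite('pics/w1.png',f[:,:,::-1]);np.savez('pics/w1.npz',**c)
print(d(.447,-.185,.20,82))"
```

```text
1.15 [ 0.43225255 -0.2194307   0.2015051 ] [-1.79985405e+02  3.43623976e-02  8.21727493e+01]
(array([0.1269, 0.0342, 0.0047]), array([-0.0001,  0.0003, -0.0001]))
```

View pics/w1.png

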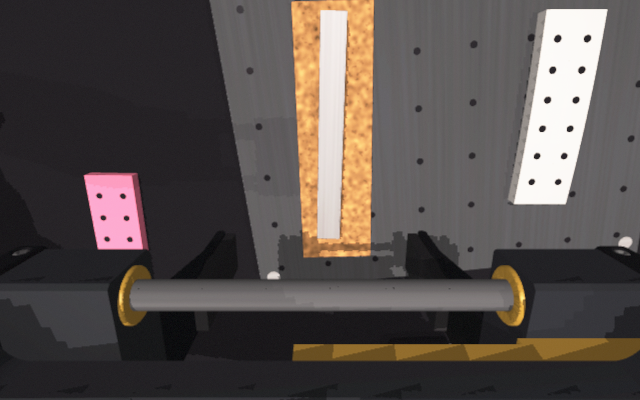

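The wrist view shows the straightedge whole on its cork: top end at (334,11), bottom end at (329,238). Plate A is at right, (560,105). I'll fit both from depth.

```bash
cat >> h.py <<'E'
def fit(P,reg,zlo,zhi):
    u0,u1,v0,v1=reg;Q=P[v0:v1,u0:u1].reshape(-1,3);Q=Q[(Q[:,2]>zlo)&(Q[:,2]<zhi)]
    (a,b),(s,t),ang=cv2.minAreaRect((Q[:,:2]*1000).astype(np.float32))
    if s<t: s,t,ang=t,s,ang+90
    return np.round([a,b,(ang)%180-90,s,t,np.median(Q[:,2])*1000,len(Q)],1)
E
python3 -c "
from h import *
c=dict(np.load('pics/w1.npz'));P=cloud(c)
print('board',np.nanmedian(P[60:160,395:405,2]))
print('se',fit(P,(305,360,3,246),.048,.058),'A',fit(P,(500,620,3,215),.038,.05),'padregion')
f=c['frame'].astype(int);m=(f[...,0]-f[...,2]>60);m[250:]=0;m[:,:280]=0;m[:,385:]=0
Q=P[m];x=Q[np.abs(Q[:,2]-.034)<.004];print('pad med',np.median(x,0))
x2=x[:,:2];r=np.deg2rad(-7);e=x2@np.array([np.cos(r),np.sin(r)]);print('pad across',np.percentile(e,[.5,99.5]))
print('top3d',P[20,550],P[180,545])
"
```

```text
board 0.032015035718804485
se [ 445.1 -182.1   -8.8  199.9   22.    54.  5682. ] A [ 6.4890e+02 -1.9270e+02 -7.8000e+00  1.7020e+02  5.2400e+01  4.5700e+01
  1.1901e+04] padregion
pad med [ 0.45484489 -0.16970073  0.03602196]
pad across [0.43203886 0.50304322]
top3d [ 0.63860236 -0.11398017  0.04407206] [ 0.6398791  -0.25289574  0.04638223]
```

```bash
python3 -c "
from h import *
print(d(.445,-.182,.040,81.2))"
```

```text
(array([0.1364, 0.0264, 0.538 ]), array([-0.0001,  0.0003,  0.0043]))
```

Emit:
{"name": "servo_tool", "arguments": {"series": [[[0.136,0.0264,0.1,0,0,0.0043,0.8],[0.136,0.0264,0.2,0,0,0.0043,0.7],[0.136,0.0264,0.3,0,0,0.0043,0.6],[0.136,0.0264,0.4,0,0,0.0043,0.6],[0.136,0.0264,0.47,0,0,0.0043,0.6],[0.136,0.0264,0.52,0,0,0.0043,0.6],[0.136,0.0264,0.538,0,0,0.0043,0.6],[0.136,0.0264,0.538,0,0,0.0043,0.4],[0.136,0.0264,0.538,0,0,0.0043,0.2],[0.136,0.0264,0.538,0,0,0.0043,0.15],[0.136,0.0264,0.538,0,0,0.0043,0.15],[0.136,0.0264,0.538,0,0,0.0043,0.15]]], "grip_force": 30}}

```text
time_s: 2.2
tool_pos: [0.446, -0.1824, 0.0412]
tool_rot: [179.9, 0.1, 81.1]
force: [0.9, 0.1, 0.5]
grip_width: 0.0266
grasp_force: 0.0
```

Emit:
{"name": "servo_tool", "arguments": {"series": [[[0,0,0,0,0,0,0.1],[0,0,0,0,0,0,0.1],[0,0,0,0,0,0,0.1],[0,0,0,0,0,0,0.1]]], "grip_force": 30}}

```text
time_s: 2.53
tool_pos: [0.4458, -0.1822, 0.0409]
tool_rot: [179.9, 0.0, 81.2]
force: [-1.6, 0.8, 5.6]
grip_width: 0.0211
grasp_force: 30.0
```

Emit:
{"name": "servo_tool", "arguments": {"series": [[[0,0,-0.06,0,0,0,0.1],[0,0,-0.12,0,0,0,0.1],[0,0,-0.18,0,0,0,0.1],[0,0,-0.18,0,0,0,0.1]]]}}

```text
time_s: 2.87
tool_pos: [0.447, -0.1824, 0.0964]
tool_rot: [179.8, 0.1, 81.2]
force: [0.4, -0.5, -3.1]
grip_width: 0.0215
grasp_force: 30.0
```

```bash
python3 -c "
from h import *
o=get_obs();print(o['tool_pos'],o['force'],o['grip_width'])
print(d(.65,-.1925,.0665,82.2))"
```

```text
[ 0.4470115  -0.18235017  0.09641516] [ 0.3827485  -0.52047296 -3.14578988] 0.021503776528466526
(array([0.0708, 0.6734, 0.1025]), array([ 0.0013,  0.0005, -0.0058]))
```

Emit:
{"name": "servo_tool", "arguments": {"series": [[[0.007,0.07,0,0,0,0,0.1],[0.02,0.19,0,0,0,0,0.1],[0.033,0.32,0,0,0,-0.003,0.1],[0.047,0.45,0,0,0,-0.0058,0.1],[0.059,0.56,0,0,0,-0.0058,0.1],[0.066,0.63,0,0,0,-0.0058,0.1],[0.0708,0.66,0.01,0,0,-0.0058,0.1],[0.0708,0.673,0.03,0,0,-0.0058,0.1],[0.0708,0.673,0.05,0,0,-0.0058,0.1],[0.0708,0.673,0.08,0,0,-0.0058,0.1],[0.0708,0.673,0.1,0,0,-0.0058,0.1],[0.0708,0.673,0.1,0,0,-0.0058,0.1]]]}}

```text
time_s: 3.87
tool_pos: [0.6453, -0.1921, 0.0617]
tool_rot: [-179.7, 0.0, 82.2]
force: [-0.2, 0.3, -4.4]
grip_width: 0.0214
grasp_force: 30.0
```

```bash
python3 -c "
from h import *
o=get_obs();print(o['tool_pos'],o['tool_rot'],o['force'])
c=cam('wrist');cv2.imwrite('pics/w2.png',c['frame'][:,:,::-1]);np.savez('pics/w2.npz',**c)
t=cam('top');cv2.imwrite('pics/t2.png',t['frame'][:,:,::-1])"
```

```text
[ 0.64528938 -0.19213302  0.06166057] [-1.79737271e+02  1.31108652e-02  8.21597922e+01] [-0.16945469  0.27937645 -4.37495129]
```

View pics/w2.png

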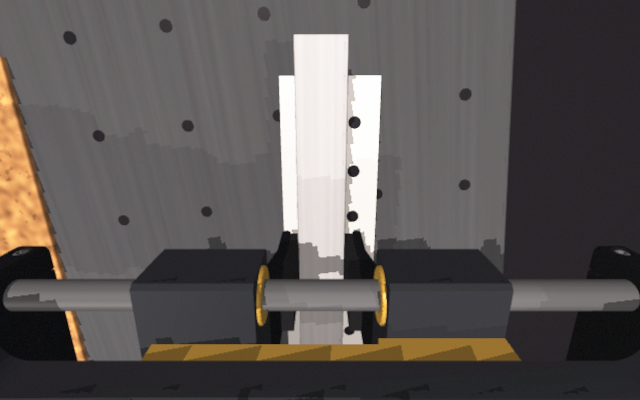

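The straightedge is over plate A: edges at u 295–349, plate at 280–381, and parallel. It sits about 4 mm towards the robot, so I'll correct that and lower it slowly.

Emit:
{"name": "servo_tool", "arguments": {"series": [[[0,0.008,0.005,0,0,0,0.1],[0,0.015,0.01,0,0,0,0.1],[0,0.015,0.015,0,0,0,0.1],[0,0.015,0.02,0,0,0,0.1],[0,0.015,0.022,0,0,0,0.1],[0,0.015,0.024,0,0,0,0.1],[0,0.015,0.024,0,0,0,0.1]]]}}

```text
time_s: 4.55
tool_pos: [0.6524, -0.1925, 0.0567]
tool_rot: [-180.0, 0.0, 82.2]
force: [0.8, -0.0, -4.8]
grip_width: 0.021
grasp_force: 30.0
```

Emit:
{"name": "servo_tool", "arguments": {"series": [[[0,0,0,0,0,0,0.1],[0,0,0,0,0,0,0.1]]]}}

```text
time_s: 4.72
tool_pos: [0.6526, -0.1925, 0.057]
tool_rot: [180.0, 0.0, 82.2]
force: [1.1, 0.2, -4.0]
grip_width: 0.0214
grasp_force: 30.0
```

Emit:
{"name": "servo_tool", "arguments": {"series": [[[0,-0.007,0.003,0,0,0,0.1],[0,-0.007,0.006,0,0,0,0.1],[0,-0.007,0.009,0,0,0,0.1],[0,-0.007,0.012,0,0,0,0.1],[0,-0.007,0.014,0,0,0,0.1],[0,-0.007,0.014,0,0,0,0.1],[0,-0.007,0.014,0,0,0,0.1]]]}}

```text
time_s: 5.3
tool_pos: [0.6504, -0.1922, 0.0526]
tool_rot: [-180.0, -0.0, 82.2]
force: [-0.8, -0.3, -4.3]
grip_width: 0.0215
grasp_force: 30.0
```

Emit:
{"name": "servo_tool", "arguments": {"series": [[[0,0,0.002,0,0,0,0.1],[0,0,0.004,0,0,0,0.1],[0,0,0.004,0,0,0,0.1]]]}}

```text
time_s: 5.55
tool_pos: [0.6506, -0.1923, 0.0518]
tool_rot: [180.0, 0.0, 82.2]
force: [0.2, 0.4, -2.6]
grip_width: 0.0214
grasp_force: 30.0
```

Contact is starting, with the weight being taken up. A little further, then release.

Emit:
{"name": "servo_tool", "arguments": {"series": [[[0,0,0.002,0,0,0,0.1],[0,0,0.003,0,0,0,0.1],[0,0,0.003,0,0,0,0.1]]]}}

```text
time_s: 5.8
tool_pos: [0.6507, -0.1923, 0.0517]
tool_rot: [180.0, 0.0, 82.2]
force: [-3.0, -0.1, 4.0]
grip_width: 0.0213
grasp_force: 30.0
```

Emit:
{"name": "servo_tool", "arguments": {"series": [[[0,0,0,0,0,0,0.3],[0,0,0,0,0,0,0.36],[0,0,0,0,0,0,0.42],[0,0,0,0,0,0,0.42],[0,0,-0.02,0,0,0,0.42],[0,0,-0.06,0,0,0,0.42],[0,0,-0.1,0,0,0,0.42],[0,0,-0.13,0,0,0,0],[0,0,-0.13,0,0,0,0],[0,0,-0.13,0,0,0,0],[0,0,-0.13,0,0,0,0]]]}}

```text
time_s: 6.72
tool_pos: [0.6503, -0.1923, 0.0897]
tool_rot: [180.0, 0.0, 82.2]
force: [0.4, 0.1, -0.2]
grip_width: 0.0177
grasp_force: 0.0
```

```bash
python3 -c "
from h import *
o=get_obs();print(o['tool_pos'],o['force'],o['grip_width'])
c=cam('wrist');cv2.imwrite('pics/w3.png',c['frame'][:,:,::-1]);P=cloud(c);np.savez('pics/w3.npz',**c)
s=cam('side');np.savez('pics/s3.npz',**s);Q=cloud(s);m=(abs(Q[...,0]-.65)<.06)&(abs(Q[...,1]+.19)<.12)&(Q[...,2]>.054)&(Q[...,2]<.068)
v,u=np.where(m);print(u.min(),u.max(),v.min(),v.max(),m.sum())
q=Q[m];print(np.c_[np.arange(-.29,-.08,.02),[np.median(q[abs(q[:,1]-y)<.01,2]) for y in np.arange(-.29,-.08,.02)]])
(a,b),(e,g),ang=cv2.minAreaRect((q[:,:2]*1000).astype(np.float32));print(a,b,e,g,ang)
a=np.deg2rad(82.2)
print(d(.6506+.073*np.cos(a)*-1*-1,-.1923+.073*np.sin(a),.085,82.2))
cv2.imwrite('pics/s3.png',cv2.resize(s['frame'][v.min()-40:v.max()+40,u.min()-60:u.max()+60,::-1],None,fx=3,fy=3))
"
```

```text
[ 0.65033838 -0.1923001   0.08970411] [ 0.3514052   0.13690342 -0.20010363] 0.017664463357202696
294 338 152 168 195
[[-0.29        0.06379579]
 [-0.27        0.06372971]
 [-0.25        0.06328682]
 [-0.23        0.06287252]
 [-0.21        0.06348272]
 [-0.19        0.06329252]
 [-0.17        0.06362646]
 [-0.15        0.06407531]
 [-0.13        0.06319456]
 [-0.11        0.06332995]
 [-0.09        0.06071253]]
646.8115234375 -189.3878631591797 202.04249572753906 32.363895416259766 81.39307403564453
(array([0.2433, 0.0022, 0.0131]), array([-0.0004, -0.    , -0.0001]))
```

Emit:
{"name": "servo_tool", "arguments": {"series": [[[0.05,0,0,0,0,0,0],[0.12,0,0,0,0,0,0],[0.19,0,0,0,0,0,0],[0.23,0,0.01,0,0,0,0],[0.243,0,0.03,0,0,0,0],[0.243,0,0.05,0,0,0,0],[0.243,0,0.06,0,0,0,0],[0.243,0,0.067,0,0,0,0],[0.243,0,0.074,0,0,0,0],[0.243,0,0.074,0,0,0,0],[0.243,0,0.074,0,0,0,0]]]}}

```text
time_s: 7.73
tool_pos: [0.6603, -0.121, 0.0674]
tool_rot: [-180.0, 0.0, 82.1]
force: [0.1, -1.0, -0.2]
grip_width: 0.0004
grasp_force: 0.0
```

Emit:
{"name": "servo_tool", "arguments": {"series": [[[0,0,0.003,0,0,0,0],[0,0,0.005,0,0,0,0],[0,0,0.005,0,0,0,0]]]}}

```text
time_s: 7.98
tool_pos: [0.6604, -0.1201, 0.066]
tool_rot: [180.0, 0.0, 82.2]
force: [-0.5, 1.0, 0.2]
grip_width: 0.0006
grasp_force: 0.0
```

Emit:
{"name": "servo_tool", "arguments": {"series": [[[0,0,0.003,0,0,0,0],[0,0,0.006,0,0,0,0],[0,0,0.006,0,0,0,0]]]}}

```text
time_s: 8.23
tool_pos: [0.6606, -0.1197, 0.0643]
tool_rot: [180.0, -0.0, 82.2]
force: [-0.7, 0.9, 0.7]
grip_width: 0.0006
grasp_force: 0.7
```

Emit:
{"name": "servo_tool", "arguments": {"series": [[[0,0,0.003,0,0,0,0],[0,0,0.003,0,0,0,0]]]}}

```text
time_s: 8.4
tool_pos: [0.6606, -0.1195, 0.0634]
tool_rot: [180.0, -0.0, 82.2]
force: [-0.3, 0.6, 1.8]
grip_width: 0.0006
grasp_force: 1.0
```

Emit:
{"name": "servo_tool", "arguments": {"series": [[[0,0,0.003,0,0,0,0],[0,0,0.003,0,0,0,0]]]}}

```text
time_s: 8.57
tool_pos: [0.6608, -0.1194, 0.0631]
tool_rot: [180.0, -0.0, 82.2]
force: [0.2, 2.6, 4.9]
grip_width: 0.0002
grasp_force: 2.3
```

Emit:
{"name": "servo_tool", "arguments": {"series": [[[0,0,0.002,0,0,0,0],[0,0,0.002,0,0,0,0],[0,0,0.002,0,0,0,0]]]}}

```text
time_s: 8.82
tool_pos: [0.6608, -0.1194, 0.0631]
tool_rot: [179.9, -0.0, 82.2]
force: [-1.5, 2.1, 7.1]
grip_width: 0.0006
grasp_force: 3.7
```

```bash
cat >> h.py <<'E'
def tilt(tag,x0=.65,y0=-.1925,yaw=-7.8):
    for n in("side","top","wrist"):
        s=cam(n);np.savez(f"pics/{tag}_{n}.npz",**s);Q=cloud(s).reshape(-1,3);r=np.deg2rad(yaw)
        w=Q[:,:2]-[x0,y0];l=w@[-np.sin(r),np.cos(r)];t=w@[np.cos(r),np.sin(r)]
        m=(abs(t)<.010)&(abs(l)<.098)&(Q[:,2]>.056)&(Q[:,2]<.0685)
        if m.sum()>20:
            k=np.polyfit(l[m],Q[m,2],1);b=abs(Q[m,2]-np.polyval(k,l[m]))<.002;k=np.polyfit(l[m][b],Q[m,2][b],1)
            print(tag,n,b.sum(),"slope",k[0].round(4),"mid",k[1].round(4),"range",l[m].min().round(3),l[m].max().round(3))
E
python3 -c "
from h import *
print(get_obs()['tool_pos'],get_obs()['force']);tilt('L')"
```

```text
[ 0.66079835 -0.11942826  0.06306264] [-1.47966996  2.08435845  7.05445536]
L side 60 slope -0.0264 mid 0.064 range -0.094 0.098
L wrist 1561 slope -0.0391 mid 0.0653 range 0.016 0.098
```

It sank about 3 mm and then came up hard. The wrist depth shows a tilt of -0.039 rad, so it rocks to the left. Now the right end.

Emit:
{"name": "servo_tool", "arguments": {"series": [[[0,0,-0.01,0,0,0,0],[0,0,-0.025,0,0,0,0],[0,0,-0.06,0,0,0,0],[-0.06,0,-0.08,0,0,0,0],[-0.17,0,-0.08,0,0,0,0],[-0.29,0,-0.08,0,0,0,0],[-0.4,0,-0.08,0,0,0,0],[-0.46,0,-0.08,0,0,0,0],[-0.487,0,-0.07,0,0,0,0],[-0.487,0,-0.05,0,0,0,0],[-0.487,0,-0.03,0,0,0,0],[-0.487,0,-0.03,0,0,0,0]]]}}

```text
time_s: 9.97
tool_pos: [0.6401, -0.2612, 0.0688]
tool_rot: [-179.8, -0.1, 82.4]
force: [0.1, 0.4, 0.2]
grip_width: 0.0008
grasp_force: 0.0
```

```bash
python3 -c "
from h import *
print(get_obs()['tool_pos'],get_obs()['force']);tilt('mid')"
```

```text
[ 0.64013172 -0.26121778  0.06881457] [0.13249638 0.41051377 0.19080474]
mid side 62 slope -0.0052 mid 0.064 range -0.098 0.098
mid top 226 slope -0.0033 mid 0.0627 range -0.063 0.098
mid wrist 9767 slope 0.0 mid 0.0647 range -0.068 0.046
```

Emit:
{"name": "servo_tool", "arguments": {"series": [[[0,0,0,0,0,0,0],[0,0,0.002,0,0,0,0],[0,0,0.002,0,0,0,0]]]}}

```text
time_s: 10.37
tool_pos: [0.6408, -0.2644, 0.0704]
tool_rot: [180.0, 0.0, 82.2]
force: [-0.5, -1.1, 0.4]
grip_width: 0.0005
grasp_force: 0.0
```

Emit:
{"name": "servo_tool", "arguments": {"series": [[[0,0,0.003,0,0,0,0],[0,0,0.003,0,0,0,0]]]}}

```text
time_s: 10.53
tool_pos: [0.6405, -0.2648, 0.0692]
tool_rot: [-180.0, 0.0, 82.2]
force: [-0.0, 0.4, 0.1]
grip_width: 0.0004
grasp_force: 0.0
```

Emit:
{"name": "servo_tool", "arguments": {"series": [[[0,0,0.003,0,0,0,0],[0,0,0.003,0,0,0,0]]]}}

```text
time_s: 10.7
tool_pos: [0.6404, -0.2648, 0.0682]
tool_rot: [-180.0, 0.0, 82.2]
force: [-0.3, -0.1, -0.5]
grip_width: 0.0002
grasp_force: 0.0
```

Emit:
{"name": "servo_tool", "arguments": {"series": [[[0,0,0.003,0,0,0,0],[0,0,0.005,0,0,0,0],[0,0,0.007,0,0,0,0],[0,0,0.007,0,0,0,0]]]}}

```text
time_s: 11.03
tool_pos: [0.6404, -0.2648, 0.066]
tool_rot: [-180.0, 0.0, 82.2]
force: [-0.4, 0.0, -0.3]
grip_width: 0.0004
grasp_force: 0.0
```

Emit:
{"name": "servo_tool", "arguments": {"series": [[[0,0,0.003,0,0,0,0],[0,0,0.005,0,0,0,0],[0,0,0.005,0,0,0,0]]]}}

```text
time_s: 11.28
tool_pos: [0.6406, -0.2649, 0.0649]
tool_rot: [180.0, 0.0, 82.2]
force: [0.3, 0.2, 1.1]
grip_width: 0.0005
grasp_force: 0.6
```

Emit:
{"name": "servo_tool", "arguments": {"series": [[[0,0,0.002,0,0,0,0],[0,0,0.004,0,0,0,0],[0,0,0.004,0,0,0,0]]]}}

```text
time_s: 11.53
tool_pos: [0.6405, -0.2653, 0.0637]
tool_rot: [180.0, 0.0, 82.2]
force: [0.1, -0.8, 1.5]
grip_width: 0.0005
grasp_force: 0.9
```

Emit:
{"name": "servo_tool", "arguments": {"series": [[[0,0,0.003,0,0,0,0],[0,0,0.003,0,0,0,0],[0,0,0.003,0,0,0,0]]]}}

```text
time_s: 11.78
tool_pos: [0.6406, -0.2654, 0.0631]
tool_rot: [180.0, 0.1, 82.2]
force: [-1.1, -0.9, 4.8]
grip_width: 0.0003
grasp_force: 2.1
```

Emit:
{"name": "servo_tool", "arguments": {"series": [[[0,0,0.002,0,0,0,0],[0,0,0.002,0,0,0,0],[0,0,0.002,0,0,0,0]]]}}

```text
time_s: 12.03
tool_pos: [0.6407, -0.2654, 0.0631]
tool_rot: [180.0, 0.1, 82.2]
force: [-2.2, -1.7, 6.5]
grip_width: 0.0006
grasp_force: 3.3
```

```bash
python3 -c "
from h import *
print(get_obs()['tool_pos'],get_obs()['force']);tilt('R')"
```

```text
[ 0.64069535 -0.26543957  0.0630917 ] [-2.20474951 -1.67139543  6.50736125]
R side 41 slope 0.0142 mid 0.0635 range -0.095 0.097
R top 209 slope 0.0351 mid 0.0632 range -0.065 0.097
R wrist 10285 slope 0.04 mid 0.0654 range -0.069 0.04
```

It rocks the other way too: +0.040 rad, sank about 2.5 mm, then hard at 6.5 N. Plate A, the far-right one, is bent. Next I pick the straightedge back up.

Emit:
{"name": "servo_tool", "arguments": {"series": [[[0,0,-0.01,0,0,0,0],[0,0,-0.025,0,0,0,0],[0,0,-0.07,0,0,0,0.2],[0.04,0,-0.13,0,0,0,0.42],[0.12,0,-0.13,0,0,0,0.5],[0.2,0,-0.13,0,0,0,0.5],[0.245,0,-0.13,0,0,0,0.5],[0.245,0,-0.13,0,0,0,0.5],[0.245,0,-0.13,0,0,0,0.5],[0.245,0,-0.13,0,0,0,0.5]]]}}

```text
time_s: 13.02
tool_pos: [0.65, -0.194, 0.1008]
tool_rot: [-180.0, 0.1, 82.1]
force: [0.2, -0.6, -0.3]
grip_width: 0.0414
grasp_force: 0.0
```

```bash
python3 -c "
from h import *
print(get_obs()['tool_pos'],get_obs()['tool_rot']);tilt('S')
for n in('side','top'):
    c=dict(np.load('pics/S_%s.npz'%n));Q=cloud(c)
    m=(abs(Q[...,0]-.65)<.03)&(abs(Q[...,1]+.19)<.12)&(Q[...,2]>.058)&(Q[...,2]<.068);q=Q[m]
    (a,b),e,ang=cv2.minAreaRect((q[:,:2]*1000).astype(np.float32));print(n,a,b,e,ang)
c=dict(np.load('pics/S_wrist.npz'));cv2.imwrite('pics/w4.png',c['frame'][:,:,::-1])
"
```

```text
[ 0.65000522 -0.19404766  0.10083923] [-1.79966073e+02  9.44298372e-02  8.21086565e+01]
S side 65 slope -0.0023 mid 0.064 range -0.094 0.097
S top 113 slope -0.0048 mid 0.063 range 0.024 0.098
S wrist 8919 slope 0.0002 mid 0.0647 range -0.092 0.098
side 647.1712036132812 -190.65420532226562 (202.6721649169922, 28.621952056884766) 82.0469741821289
top 657.2164306640625 -130.64157104492188 (77.48008728027344, 22.875425338745117) 82.58749389648438
```

View pics/w4.png

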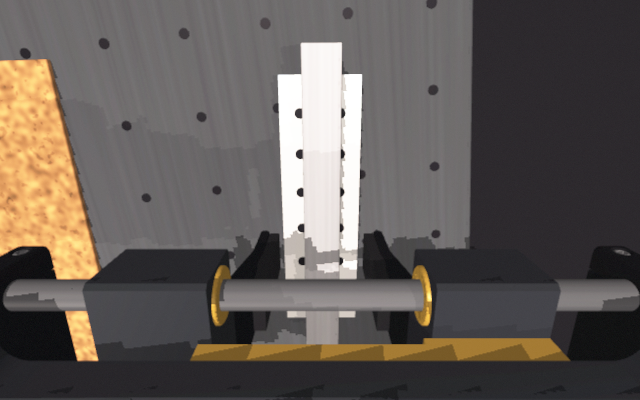

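The straightedge lies level and centred on the plate, midway between the fingers (u 302–341, fingers 265 and 375). Gripping it.

Emit:
{"name": "servo_tool", "arguments": {"series": [[[0,0,0.03,0,0,0,0.5],[0,0,0.07,0,0,0,0.5],[0,0,0.11,0,0,0,0.5],[0,0,0.14,0,0,0,0.5],[0,0,0.157,0,0,0,0.5],[0,0,0.157,0,0,0,0.4],[0,0,0.157,0,0,0,0.3],[0,0,0.157,0,0,0,0.1],[0,0,0.157,0,0,0,0.1],[0,0,0.157,0,0,0,0.1],[0,0,0.157,0,0,0,0.1],[0,0,0.157,0,0,0,0.1]]], "grip_force": 30}}

```text
time_s: 14.17
tool_pos: [0.6509, -0.192, 0.0547]
tool_rot: [179.9, 0.0, 82.2]
force: [-1.4, -0.2, 2.8]
grip_width: 0.0211
grasp_force: 30.0
```

Emit:
{"name": "servo_tool", "arguments": {"series": [[[0,0,0,0,0,0,0.1],[0,0,0,0,0,0,0.1]]]}}

```text
time_s: 14.33
tool_pos: [0.6509, -0.192, 0.0547]
tool_rot: [179.9, 0.0, 82.2]
force: [-1.3, 0.1, 4.3]
grip_width: 0.0212
grasp_force: 30.0
```

Emit:
{"name": "servo_tool", "arguments": {"series": [[[0,0,-0.04,0,0,0,0.1],[0,0,-0.09,0,0,0,0.1],[0,0,-0.14,0,0,0,0.1],[0,0,-0.14,0,0,0,0.1],[0,0,-0.14,0,0,0,0.1]]]}}

```text
time_s: 14.75
tool_pos: [0.6513, -0.1921, 0.0972]
tool_rot: [179.9, 0.0, 82.2]
force: [0.7, 0.7, -4.5]
grip_width: 0.0216
grasp_force: 30.0
```

```bash
python3 -c "
from h import *
print(get_obs()['tool_pos'],get_obs()['tool_rot'],get_obs()['force'])
print(d(.448,-.189,.062,83.5))
"
```

```text
[ 0.65127741 -0.19211306  0.09720967] [1.79869328e+02 2.69452326e-02 8.21891761e+01] [ 0.6979138   0.65874706 -4.5492592 ]
(array([-0.0818, -0.673 ,  0.1159]), array([ 0.0007,  0.0002, -0.0073]))
```

Emit:
{"name": "servo_tool", "arguments": {"series": [[[-0.008,-0.07,0,0,0,0,0.1],[-0.023,-0.19,0,0,0,-0.003,0.1],[-0.039,-0.32,0,0,0,-0.0073,0.1],[-0.055,-0.45,0,0,0,-0.0073,0.1],[-0.068,-0.56,0,0,0,-0.0073,0.1],[-0.077,-0.63,0.01,0,0,-0.0073,0.1],[-0.0818,-0.66,0.03,0,0,-0.0073,0.1],[-0.0818,-0.673,0.05,0,0,-0.0073,0.1],[-0.0818,-0.673,0.08,0,0,-0.0073,0.1],[-0.0818,-0.673,0.1,0,0,-0.0073,0.1],[-0.0818,-0.673,0.11,0,0,-0.0073,0.1],[-0.0818,-0.673,0.11,0,0,-0.0073,0.1]]]}}

```text
time_s: 15.75
tool_pos: [0.4476, -0.188, 0.0617]
tool_rot: [-179.9, -0.1, 83.6]
force: [-0.0, 0.0, -5.2]
grip_width: 0.0216
grasp_force: 30.0
```

Emit:
{"name": "servo_tool", "arguments": {"series": [[[0,0,0,0,0,0,0.1],[0,0,0,0,0,0,0.1]]]}}

```text
time_s: 15.92
tool_pos: [0.448, -0.1886, 0.063]
tool_rot: [180.0, -0.0, 83.5]
force: [0.1, -0.3, -3.1]
grip_width: 0.0215
grasp_force: 30.0
```

```bash
python3 -c "
from h import *
print(get_obs()['tool_pos'],get_obs()['tool_rot'],get_obs()['force'])
c=cam('wrist');cv2.imwrite('pics/w5.png',c['frame'][:,:,::-1])
print(d(.448,-.189,.046,83.5))
"
```

```text
[ 0.44798369 -0.18863848  0.06301333] [ 1.79971177e+02 -2.25710930e-02  8.35446731e+01] [ 0.09219173 -0.25561774 -3.11176715]
(array([-0.0007,  0.0004,  0.0573]), array([ 0.0002, -0.    ,  0.0002]))
```

View pics/w5.png

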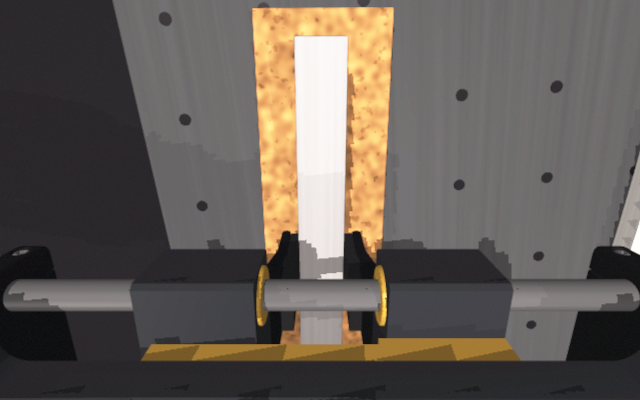

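The straightedge (u 295–348) is centred on the cork (252–393) and parallel to it. Lowering it.

Emit:
{"name": "servo_tool", "arguments": {"series": [[[0,0,0.01,0,0,0,0.1],[0,0,0.025,0,0,0,0.1],[0,0,0.04,0,0,0,0.1],[0,0,0.05,0,0,0,0.1],[0,0,0.055,0,0,0,0.1],[0,0,0.055,0,0,0,0.1],[0,0,0.055,0,0,0,0.1]]]}}

```text
time_s: 16.55
tool_pos: [0.4471, -0.1888, 0.0463]
tool_rot: [-180.0, -0.0, 83.5]
force: [-0.3, 0.3, -4.0]
grip_width: 0.0208
grasp_force: 30.0
```

Emit:
{"name": "servo_tool", "arguments": {"series": [[[0,0,0.003,0,0,0,0.1],[0,0,0.006,0,0,0,0.1],[0,0,0.006,0,0,0,0.1]]]}}

```text
time_s: 16.8
tool_pos: [0.4471, -0.1888, 0.0446]
tool_rot: [-180.0, 0.0, 83.5]
force: [-0.7, -0.5, -3.0]
grip_width: 0.0214
grasp_force: 30.0
```

Emit:
{"name": "servo_tool", "arguments": {"series": [[[0,0,0.002,0,0,0,0.1],[0,0,0.004,0,0,0,0.1],[0,0,0.004,0,0,0,0.1]]]}}

```text
time_s: 17.05
tool_pos: [0.4472, -0.1889, 0.044]
tool_rot: [-180.0, 0.0, 83.5]
force: [-2.7, 1.5, 1.7]
grip_width: 0.0212
grasp_force: 30.0
```

Emit:
{"name": "servo_tool", "arguments": {"series": [[[0,0,0,0,0,0,0.3],[0,0,0,0,0,0,0.36],[0,0,0,0,0,0,0.42],[0,0,0,0,0,0,0.42],[0,0,-0.02,0,0,0,0.42],[0,0,-0.06,0,0,0,0.42],[0,0,-0.12,0,0,0,0.42],[0,0,-0.18,0,0,0,0.6],[0,0,-0.18,0,0,0,0.95],[0,0,-0.18,0,0,0,0.95]]]}}

```text
time_s: 17.88
tool_pos: [0.4484, -0.1894, 0.0993]
tool_rot: [179.8, 0.1, 83.5]
force: [0.1, -0.0, 0.4]
grip_width: 0.0492
grasp_force: 0.0
```

```bash
python3 -c "
from h import *
o=get_obs();print(o['tool_pos'],o['grip_width'])
tilt('pad',.447,-.189,-6.5)
print(d(.650,-.1925,.1,82.2))
"
```

```text
[ 0.44837298 -0.18941352  0.09933868] 0.04922075285737394
(array([ 0.0641,  0.6751, -0.0105]), array([-0.0003, -0.    ,  0.0073]))
```

Emit:
{"name": "servo_tool", "arguments": {"series": [[[0.006,0.07,0,0,0,0.0073,0.95],[0.018,0.19,0,0,0,0.0073,0.95],[0.03,0.32,0,0,0,0.0073,0.95],[0.042,0.45,0,0,0,0.0073,0.95],[0.053,0.56,0,0,0,0.0073,0.95],[0.06,0.63,0,0,0,0.0073,0.95],[0.064,0.665,0,0,0,0.0073,0.95],[0.064,0.675,0,0,0,0.0073,0.95],[0.064,0.675,0,0,0,0.0073,0.95],[0.064,0.675,0,0,0,0.0073,0.95]]]}}

```text
time_s: 18.87
tool_pos: [0.6493, -0.1927, 0.0965]
tool_rot: [-179.9, 0.0, 82.2]
force: [0.2, -0.1, -0.4]
grip_width: 0.0819
grasp_force: 0.0
```

```bash
python3 -c "
from h import *
o=get_obs();print(o['tool_pos'],o['tool_rot'],o['grip_width'])
c=cam('wrist');cv2.imwrite('pics/w6.png',c['frame'][:,:,::-1]);P=cloud(c)
t=cam('top');Q=cloud(t);cv2.imwrite('pics/t6.png',cv2.resize(t['frame'][78:232,195:450,::-1],None,fx=3,fy=3))
print('A wrist',fit(P,(230,420,3,300),.0435,.049), 'A zs',np.nanmedian(P[60:230,320:325,2]))
print('se',fit(Q,(340,440,172,212),.044,.06))
f=t['frame'].astype(int);m=np.zeros(f.shape[:2],bool);m[100:140,232:298]=1
print('floor',np.median(Q[m],0))
q=Q[80:156,210:320].reshape(-1,3);q=q[(q[:,2]>.046)&(q[:,2]<.06)];print('tray',cv2.minAreaRect((q[:,:2]*1000).astype(np.float32)))
"
```

```text
[ 0.64932821 -0.19265877  0.09653063] [-1.79875329e+02  7.99234271e-04  8.21906085e+01] 0.08191934217711302
A wrist [ 6.5130e+02 -1.7420e+02 -7.8000e+00  1.3310e+02  5.0300e+01  4.6100e+01
  1.5728e+04] A zs 0.0458314899542127
se [ 448.  -169.1   -6.5  161.4   23.5   52.1  439. ]
floor [nan nan nan]
tray ((659.989013671875, 178.02359008789062), (151.65203857421875, 236.6414337158203), 0.021121913567185402)
```

View pics/w6.png

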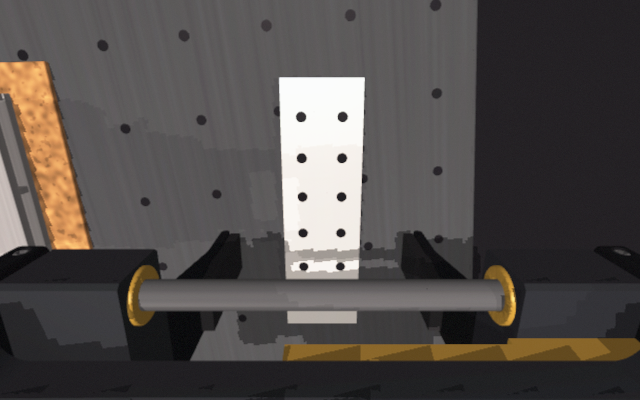

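The plate (u 280–365) is centred between the fingers and parallel to the tool. The straightedge lies on the cork, centred at x 0.448, yaw -6.5. The tray centre is (0.660, 0.178). Gripping plate A.

Emit:
{"name": "servo_tool", "arguments": {"series": [[[0,0.004,0.03,0,0,0,0.9],[0,0.005,0.08,0,0,0,0.85],[0,0.005,0.13,0,0,0,0.8],[0,0.005,0.17,0,0,0,0.8],[0,0.005,0.19,0,0,0,0.8],[0,0.005,0.2,0,0,0,0.8],[0,0.005,0.2,0,0,0,0.8],[0,0.005,0.2,0,0,0,0.8]]]}}

```text
time_s: 19.63
tool_pos: [0.6523, -0.1928, 0.0375]
tool_rot: [180.0, -0.0, 82.2]
force: [0.2, 0.4, 0.6]
grip_width: 0.0694
grasp_force: 0.0
```

Emit:
{"name": "servo_tool", "arguments": {"series": [[[0,-0.004,0.005,0,0,0,0.7],[0,-0.004,0.007,0,0,0,0.62],[0,-0.004,0.007,0,0,0,0.55],[0,-0.004,0.007,0,0,0,0.5],[0,-0.004,0.007,0,0,0,0.45],[0,-0.004,0.007,0,0,0,0.45],[0,-0.004,0.007,0,0,0,0.45],[0,-0.004,0.007,0,0,0,0.45],[0,-0.004,0.007,0,0,0,0.45]]], "grip_force": 30}}

```text
time_s: 20.38
tool_pos: [0.6507, -0.1927, 0.0357]
tool_rot: [-180.0, 0.0, 82.2]
force: [-2.9, 1.5, 3.8]
grip_width: 0.0495
grasp_force: 30.0
```

Emit:
{"name": "servo_tool", "arguments": {"series": [[[0,0,-0.01,0,0,0,0.45],[0,0,-0.03,0,0,0,0.45],[0,0,-0.07,0,0,0,0.45],[0,0,-0.13,0,0,0,0.45],[0,0,-0.18,0,0,0,0.45],[0,0,-0.2,0,0,0,0.45],[0,0,-0.2,0,0,0,0.45]]]}}

```text
time_s: 20.97
tool_pos: [0.6526, -0.193, 0.0983]
tool_rot: [179.7, 0.0, 82.2]
force: [-0.2, 0.2, -1.6]
grip_width: 0.0497
grasp_force: 30.0
```

```bash
python3 -c "
from h import *
o=get_obs();print(o['tool_pos'],o['tool_rot'],o['grip_width'])
print(d(.658,.175,.0965,90))
"
```

```text
[ 0.65262581 -0.19297289  0.09832484] [1.79720281e+02 4.80247698e-02 8.21913746e+01] 0.04972085107353238
(array([ 1.2176, -0.1489,  0.0043]), array([ 0.0015,  0.0004, -0.0434]))
```

Emit:
{"name": "servo_tool", "arguments": {"series": [[[0.03,-0.004,0,0,0,-0.004,0.45],[0.09,-0.012,0,0,0,-0.01,0.45],[0.18,-0.024,0,0,0,-0.018,0.45],[0.28,-0.035,0,0,0,-0.025,0.45],[0.38,-0.047,0,0,0,-0.035,0.45],[0.48,-0.06,0,0,0,-0.0434,0.45],[0.58,-0.072,0,0,0,-0.0434,0.45],[0.68,-0.084,0,0,0,-0.0434,0.45],[0.78,-0.096,0,0,0,-0.0434,0.45],[0.87,-0.107,0,0,0,-0.0434,0.45],[0.94,-0.115,0,0,0,-0.0434,0.45],[0.97,-0.119,0,0,0,-0.0434,0.45]]]}}

```text
time_s: 21.97
tool_pos: [0.6525, 0.1083, 0.0945]
tool_rot: [-179.9, -0.2, 90.5]
force: [0.6, 1.0, -2.2]
grip_width: 0.0497
grasp_force: 30.0
```

Emit:
{"name": "servo_tool", "arguments": {"series": [[[0.03,0,0,0,0,0,0.45],[0.1,0,0,0,0,0,0.45],[0.17,0,0,0,0,0,0.45],[0.22,0,0,0,0,0,0.45],[0.25,0,0.01,0,0,0,0.45],[0.25,0,0.03,0,0,0,0.45],[0.25,0,0.05,0,0,0,0.45],[0.25,0,0.07,0,0,0,0.45],[0.25,0,0.07,0,0,0,0.45],[0.25,0,0.07,0,0,0,0.45]]]}}

```text
time_s: 22.8
tool_pos: [0.6548, 0.1734, 0.0732]
tool_rot: [-179.9, 0.1, 89.9]
force: [0.2, -0.5, -2.0]
grip_width: 0.0498
grasp_force: 30.0
```

```bash
python3 -c "
from h import *
o=get_obs();print(o['tool_pos'],o['tool_rot'],o['grip_width'])
c=cam('wrist');cv2.imwrite('pics/w7.png',c['frame'][:,:,::-1])
print(d(.659,.176,.048,90))
"
```

```text
[0.6548159  0.17338427 0.07324338] [-1.79910221e+02  7.87412170e-02  8.98833622e+01] 0.04981618284861924
(array([0.0068, 0.013 , 0.0863]), array([-0.0002,  0.0002, -0.0005]))
```

View pics/w7.png

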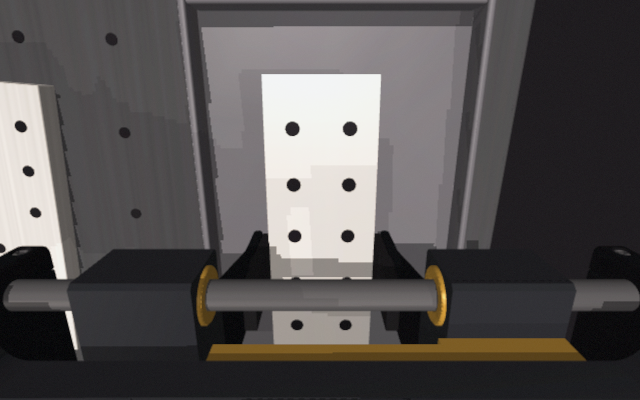

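The plate (u 262–380) is centred between the tray walls (200–470), and the good plate is untouched at left. Lowering.

Emit:
{"name": "servo_tool", "arguments": {"series": [[[0.007,0.01,0.01,0,0,0,0.45],[0.007,0.013,0.03,0,0,0,0.45],[0.007,0.013,0.05,0,0,0,0.45],[0.007,0.013,0.07,0,0,0,0.45],[0.007,0.013,0.085,0,0,0,0.45],[0.007,0.013,0.095,0,0,0,0.45],[0.007,0.013,0.1,0,0,0,0.45],[0.007,0.013,0.1,0,0,0,0.45],[0.007,0.013,0.1,0,0,0,0.45]]]}}

```text
time_s: 23.6
tool_pos: [0.659, 0.1776, 0.0444]
tool_rot: [180.0, 0.0, 90.0]
force: [-0.2, 0.4, -3.3]
grip_width: 0.0496
grasp_force: 30.0
```

Emit:
{"name": "servo_tool", "arguments": {"series": [[[0,0,0.003,0,0,0,0.45],[0,0,0.006,0,0,0,0.45],[0,0,0.006,0,0,0,0.45]]]}}

```text
time_s: 23.85
tool_pos: [0.6589, 0.1775, 0.0426]
tool_rot: [180.0, 0.0, 90.0]
force: [0.6, 0.1, -2.9]
grip_width: 0.0497
grasp_force: 30.0
```

Emit:
{"name": "servo_tool", "arguments": {"series": [[[0,0,0.003,0,0,0,0.45],[0,0,0.006,0,0,0,0.45],[0,0,0.006,0,0,0,0.45]]]}}

```text
time_s: 24.1
tool_pos: [0.6587, 0.1775, 0.0405]
tool_rot: [-180.0, 0.0, 90.0]
force: [-0.2, -0.9, -2.5]
grip_width: 0.0497
grasp_force: 30.0
```

Emit:
{"name": "servo_tool", "arguments": {"series": [[[0,0,0.002,0,0,0,0.45],[0,0,0.003,0,0,0,0.45],[0,0,0.003,0,0,0,0.45]]]}}

```text
time_s: 24.35
tool_pos: [0.6589, 0.1776, 0.0398]
tool_rot: [-180.0, 0.0, 90.0]
force: [-0.6, 0.3, -2.9]
grip_width: 0.0496
grasp_force: 30.0
```

Emit:
{"name": "servo_tool", "arguments": {"series": [[[0,0,0.002,0,0,0,0.45],[0,0,0.003,0,0,0,0.45],[0,0,0.003,0,0,0,0.45]]]}}

```text
time_s: 24.6
tool_pos: [0.6589, 0.1776, 0.0397]
tool_rot: [180.0, 0.0, 90.0]
force: [-1.9, -1.2, 3.5]
grip_width: 0.0494
grasp_force: 30.0
```

Emit:
{"name": "servo_tool", "arguments": {"series": [[[0,0,0.002,0,0,0,0.45],[0,0,0.002,0,0,0,0.45]]]}}

```text
time_s: 24.77
tool_pos: [0.6589, 0.1776, 0.0397]
tool_rot: [180.0, 0.0, 90.0]
force: [-3.9, -2.1, 6.5]
grip_width: 0.0494
grasp_force: 30.0
```

On the floor. Backing off the push slightly, releasing, and rising clear.

Emit:
{"name": "servo_tool", "arguments": {"series": [[[0,0,-0.003,0,0,0,0.58],[0,0,-0.003,0,0,0,0.64],[0,0,-0.003,0,0,0,0.7],[0,0,-0.003,0,0,0,0.75],[0,0,-0.02,0,0,0,0.75],[0,0,-0.07,0,0,0,0.75],[0,0,-0.15,0,0,0,0.75],[0,0,-0.25,0,0,0,0.75],[0,0,-0.36,0,0,0,0.75],[0,0,-0.45,0,0,0,0.75],[0,0,-0.5,0,0,0,0.75],[0,0,-0.5,0,0,0,0.75]]]}}

```text
time_s: 25.77
tool_pos: [0.6614, 0.179, 0.195]
tool_rot: [179.5, -0.1, 90.0]
force: [-0.1, 0.9, 0.4]
grip_width: 0.0651
grasp_force: 0.0
```

Emit:
{"name": "servo_tool", "arguments": {"series": [[[0.2,-0.1,0,0,0,0,0.75],[0.5,-0.3,0,0,0,0,0.75],[0.7,-0.4,0,0,0,0,0.75],[0.8,-0.4,0,0,0,0,0.75],[0.8,-0.4,0,0,0,0,0.75],[0.8,-0.4,0,0,0,0,0.75],[0.8,-0.4,0,0,0,0,0.75],[0.8,-0.4,0,0,0,0,0.75],[0.8,-0.4,0,0,0,0,0.75],[0.8,-0.4,0,0,0,0,0.75],[0.8,-0.4,0,0,0,0,0.75]]]}}

```text
time_s: 26.68
tool_pos: [0.5403, 0.4154, 0.1879]
tool_rot: [180.0, 0.1, 89.8]
force: [1.0, 0.5, 0.4]
grip_width: 0.0654
grasp_force: 0.0
```

```bash
python3 -c "
from h import *
o=get_obs();print(o['time_s'],o['tool_pos'],o['joint_velocities'].round(1))
t=cam('top');Q=cloud(t);cv2.imwrite('pics/t8.png',cv2.resize(t['frame'][78:232,150:450,::-1],None,fx=2.6,fy=2.6,interpolation=cv2.INTER_CUBIC))
print('se',fit(Q,(340,440,172,212),.044,.06))
print('plate',fit(Q,(232,298,100,138),.043,.06),'B',fit(Q,(225,305,160,200),.038,.05))
"
```

```text
26.6833 [0.54034216 0.415376   0.18794799] [ 0.5 -0.1 -0.1 -0.  -0.2 -0.  -0.1]
se [ 445.7 -188.2   -6.4  199.8   23.2   52.   543. ]
plate [6.566e+02 1.784e+02 3.000e-01 1.697e+02 5.280e+01 4.770e+01 9.300e+02] B [471.7 172.4  -4.7 169.7  50.6  41.9 917. ]
```

View pics/t8.png

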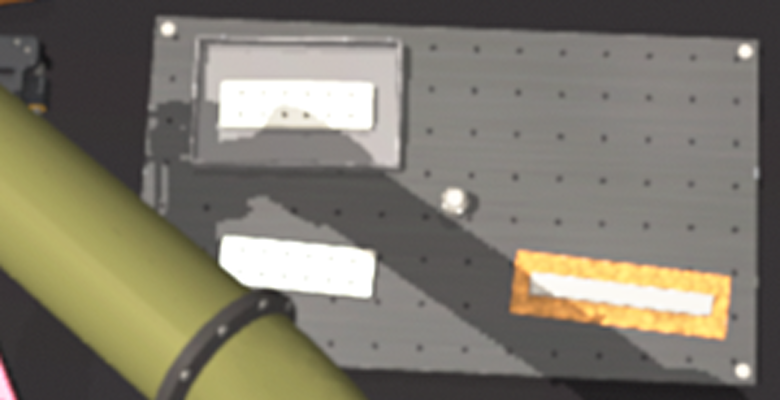

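The top view shows the bent plate flat in the tray (297,105), the straightedge along its pad (620,293), and the good plate (297,267) and objective (454,200) in place. The arm is clear, so I'm handing in.

```bash
python3 -c "
from cell import env
print(env.sign_off())"
```

```text
the job is handed in; nothing more can be done
None
```

The far-right plate is the bent one: the straightedge rocked about 0.04 rad both ways on it. It now lies flat in the grey tray, the straightedge is back along its cork pad, and I handed the job in at about 27 s; I did not test the other plate with the straightedge, only saw it level with a flat plate's height (12 mm).

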